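# Find and open the live bay of a bench power trough

## Task

The bench power trough has three identical covers that can tip on cross pins, but two of them are packed up solid from below and only the one over the socket outlet is free. Press on the rear ends of the covers, one after another, until you find the one that rocks, tip it, and push its raised front edge up and back until the cover stands upright, leaving it standing open with the others shut. Touch it with the fingers only, and leave the jar, the screwdriver and the sanding block beside it where they are.

Things in the scene. Friction and masses are not known exactly. Their poses are not given: they have to be found in the camera images.
- trough: Bench power trough: closed grey steel box fixed to the bench, 164 (x) x 372 (y) x 80 mm high, vent slots in front, mains inlet on the left end. Origin: centre of its underside; x to its rear (away from the robot), y left along it, z up. Its top is closed flush by three identical plain steel covers 135 x 108 x 6 mm, centred at x = 0, y = +118, 0, -118 mm, with a 12 mm rim round them, all 80 mm high.
- cover_left (a joint): angle of the left (+y) cover, rad: 0 shut, 1.57 upright, stop at 1.65; grows as the tail sinks and the front edge rises. See-saw on a cross pin (along y) at x = +17.5 mm, 77 mm up: 50 mm tail behind it, 85 mm front part, which cannot sink. Packed: the tail gives under 2 mm, the bay is full of timber. Free: 2 to 5 N tips it, empty below the tail, and it stays at any angle.
- left_tail (a point): place to press on the left (+y) cover: on its top face, 30 mm behind the pin, in the middle of its width (20 mm from its rear edge), where four thin finger ribs run across it; moves with the cover.
- left_front (a point): middle of the front edge of the left (+y) cover, half-way through its 6 mm thickness, 85 mm in front of the pin; moves with the cover. When the cover is tipped this edge stands above the trough and can be pushed to the rear.
- cover_mid (a joint): angle of the middle cover, rad: 0 shut, 1.57 upright, stop at 1.65; grows as the tail sinks and the front edge rises. See-saw on a cross pin (along y) at x = +17.5 mm, 77 mm up: 50 mm tail behind it, 85 mm front part, which cannot sink. Packed: the tail gives under 2 mm, the bay is full of timber. Free: 2 to 5 N tips it, empty below the tail, and it stays at any angle.
- mid_tail (a point): place to press on the middle cover: on its top face, 30 mm behind the pin, in the middle of its width (20 mm from its rear edge), where four thin finger ribs run across it; moves with the cover.
- mid_front (a point): middle of the front edge of the middle cover, half-way through its 6 mm thickness, 85 mm in front of the pin; moves with the cover. When the cover is tipped this edge stands above the trough and can be pushed to the rear.
- cover_right (a joint): angle of the right (-y) cover, rad: 0 shut, 1.57 upright, stop at 1.65; grows as the tail sinks and the front edge rises. See-saw on a cross pin (along y) at x = +17.5 mm, 77 mm up: 50 mm tail behind it, 85 mm front part, which cannot sink. Packed: the tail gives under 2 mm, the bay is full of timber. Free: 2 to 5 N tips it, empty below the tail, and it stays at any angle.
- right_tail (a point): place to press on the right (-y) cover: on its top face, 30 mm behind the pin, in the middle of its width (20 mm from its rear edge), where four thin finger ribs run across it; moves with the cover.
- right_front (a point): middle of the front edge of the right (-y) cover, half-way through its 6 mm thickness, 85 mm in front of the pin; moves with the cover. When the cover is tipped this edge stands above the trough and can be pushed to the rear.
- nail_jar: bystander: glass jar of nails, 62 mm across, 85 mm high, beyond the left end of the trough; origin under its centre
- screwdriver_red: bystander: flat screwdriver with red handle, 198 mm long, 26 mm high, lying in front of the trough; origin under its centre, y along it
- sanding_block: bystander: brown sanding block 64 x 112 x 28 mm lying beyond the left end of the trough; origin under its centre, y along its length
- leads (a point): obstacle to keep clear of: a bundle of black cables that hangs at the right of the bench, solid for the arm; this point lies on it 150 mm above the bench top. Below 330 mm it fills about 110 (x) x 50 (y) mm round the point; above, it slants away from the robot to x = 0.77 m, y = -0.20 m. Swing the arm in drawn back, nearer to the base.

How it is judged:
On the way, in this order (a step that is already met when the one before it is completed fails the run):
1. one cover has been rocked: its tail is down and its front edge is up (at least 0.2 rad) (((value of joint cover_left above 0.2 rad and value of joint each of cover_mid, cover_right below 0.08 rad) or (value of joint cover_mid above 0.2 rad and value of joint each of cover_left, cover_right below 0.08 rad) or (value of joint cover_right above 0.2 rad and value of joint each of cover_left, cover_mid below 0.08 rad))), for 0.1 s.
2. that cover has been pushed up to stand upright (at least 1.35 rad) (((value of joint cover_left above 1.35 rad and value of joint each of cover_mid, cover_right below 0.08 rad) or (value of joint cover_mid above 1.35 rad and value of joint each of cover_left, cover_right below 0.08 rad) or (value of joint cover_right above 1.35 rad and value of joint each of cover_left, cover_mid below 0.08 rad))), for 0.2 s.
At the end, for the whole second after the job is handed in: One cover stands open at 1.35 rad (77 degrees) or more and at rest, the other two are shut (below 0.08 rad), and the jar, screwdriver and sanding block are at rest within 20 mm of where they stood (((value of joint cover_left above 1.35 rad and value of joint each of cover_mid, cover_right below 0.08 rad) or (value of joint cover_mid above 1.35 rad and value of joint each of cover_left, cover_right below 0.08 rad) or (value of joint cover_right above 1.35 rad and value of joint each of cover_left, cover_mid below 0.08 rad)) and linear speed of each of nail_jar, screwdriver_red, sanding_block below 0.02 m/s and velocity of joint cover_left between -0.1 and 0.1 rad/s and velocity of joint cover_mid between -0.1 and 0.1 rad/s and velocity of joint cover_right between -0.1 and 0.1 rad/s and distance of each of nail_jar, screwdriver_red, sanding_block from where it was at the start of the episode below 0.02 m); the robot touches nothing.
It fails at once if the nail jar is lifted, carried or shoved (20 mm) (distance of nail_jar from where it was at the start of the episode above 0.02 m).
It fails at once if the red screwdriver is lifted, carried or shoved (20 mm) (distance of screwdriver_red from where it was at the start of the episode above 0.02 m).
It fails at once if the sanding block is lifted, carried or shoved (20 mm) (distance of sanding_block from where it was at the start of the episode above 0.02 m).
It fails at once if the gripper's body or the arm, not the fingers, leans on the trough or its covers (5 N) (contact force between the arm and trough above 5 N).
It also fails if it takes over 64 s, if anything falls off the work surface, if the arm or the gripper's body presses on something with over 40 N, if the wrist force passes 120 N, or if a joint passes its speed limit or range.

## Robot

A 7-joint arm with a two-finger parallel gripper is mounted at the origin on a cart in front of the work surface, level with it; the furniture and walls round the work are solid. World frame = base frame: x ahead of the robot, y to its left, z up, the work surface at z = 0. Lengths are in m, angles in rad, forces in N, time in s.
With the tool pointing down it reaches from about 0.4 to 0.85 m from the base axis. Payload 10.4 kg.
Tool frame: the origin (TCP) lies between the finger pads; the fingertips stand 19 mm ahead of it and the grasp point (between the pads) is the TCP; x points along the fingers, y is the direction in which the jaws open and shut, and the axes are right-handed (so a half turn about x gives the same grasp; the last joint's range is limited). The gripper opens to 87 mm and grips with 3 to 60 N. Pads are 19 mm wide; open, the fingers measure 117 mm over their backs; the gripper's body (75 mm by 190 mm) begins 51 mm behind the grasp point.
Start: joints at [1.284, 0.332, -0.065, 1.46, 0.022, 1.35, -0.088], TCP at [0.163, -0.603, 0.242] pointing down, gripper open.
Joint ranges: [-2.6, 2.6], [-0.5, 2.12], [-1.47, 1.34], [0.16, 2.42], [-1.27, 4.41], [0.06, 2.06], [-2.6, 2.6]. Speed limits (rad/s): [2.22, 2.22, 2.79, 2.79, 3.14, 3.14, 3.14].

## Interface

Orientations are given as a unit quaternion [x, y, z, w].
In Python, from bench import r gives the robot as it stands.
- The arm moves only by the tool drive_tool, never from a script. Its argument "motion" is a list of rows, each a list of 4 numbers: the shift along the tool's x, y, z in cm, then the turn about the tool's x in units of 5 degrees (1.0 is 5 degrees). In form: [[tx, ty, tz, twist], ...]. A call has 1 to 20 rows; each row is the pose to reach, as a shift and turn from the pose commanded when the call began, along the tool's axes at that moment; what a row does not reach only later rows make up. A row lasts 1/12 s, in which the tool goes at most 41.7 mm and 7.16 degrees, less where a joint would pass 70% of its speed; a pose out of reach is approached as far as the arm can. A call with a gripper value outside its range is refused whole. "grip" is the closure in counts, from 0 (fully open) to 255 (shut), set as the call begins (left out, the last holds). The fingers move at their own pace and stop on an object; "force" is the grip in N (left out, the last holds). Time passes only in rows, so rows that repeat a pose let the fingers close. It gives the time, the measured TCP pose, the force and the opening at its end, in the units of the state.
- r.read_state(): the state, without advancing time (a new reading comes with each control period).
- r.camera(name): name is "side" or "top"; returns the picture (480x640x3 uint8, red, green, blue); there is no depth.
- r.calibration(name): a dict with "fx", "fy", "cx", "cy" (pixels), "dist" ([k1, k2, p1, p2, k3] as OpenCV has them; the pictures are not rectified), "xyz" and "orientation" of the camera in the world. Camera axes: x right, y up, looking along -z (the intrinsics and any distortion apply to the point x, -y, -z); pixel columns grow to the right and rows downward; lengths in m; the calibration is good to about 2 mm. A picture is of the moment at which its call begins. calibration takes no time and is no camera call.
- r.close_job(): hands the job in, once; it reports no verdict.
The state is a dict: "time": time; "joint_positions": joint angles; "joint_vel": joint speeds; "joint_torque": joint torques, N m; "ee_pos": TCP position; "eef_rot": TCP orientation; "ft_force": force on the tool from outside, world axes, zero at the start; "torque": the same for the moment, N m; "width": finger opening in m.
Only numpy, scipy, OpenCV 4.12 (cv2) and the standard library are available. Lean on these libraries where they do the work, as an engineer would, in place of code of your own. Each camera call takes 0.05 s, during which the arm holds its last target.

## Working session

There is one attempt and no reset: what is moved stays moved. The work goes in short steps, Python scripts to look and compute and a tool call to move; the robot and the scene stay as the last step left them, time stands still between calls to the robot, and variables do not carry over. Pictures are saved under pics/ and viewed, and the job is handed in when it is done.

Besides the shell and the picture viewer there is one more tool, called after ">>>" in YAML: its name, and indented under it one key for each argument. drive_tool: Moves the arm, as the interface text tells. Its arguments: {"type":"object","properties":{"motion":{"type":"array","items":{"type":"array","items":{"type":"number"}}},"grip":{"type":"number"},"force":{"type":"number"}},"required":["motion"]}

```bash
ls; mkdir -p pics
python3 - <<'E'
from bench import r
import cv2
print(r.read_state())
for n in("side","top"):
    print(n,r.calibration(n)); cv2.imwrite(f"pics/{n}0.png",r.camera(n)[:,:,::-1])
E
```

```text
pics
{'time': 0.0, 'joint_positions': array([ 1.28439649,  0.33286985, -0.06467759,  1.4609736 ,  0.02161632,
        1.34993135, -0.08846915]), 'joint_vel': array([-7.27731196e-04, -2.11866939e-03, -1.21287949e-03,  3.58836716e-04,
        1.14613125e-03, -2.51034859e-04,  7.60969547e-05]), 'joint_torque': array([ 2.38829507e-04, -6.23245811e+01,  2.50645448e-02, -3.89894629e+01,
       -6.12170063e-02,  3.96849413e-02,  1.75347927e-04]), 'ee_pos': array([ 0.1628445 , -0.60301369,  0.24073973]), 'eef_rot': array([-0.70086068, -0.09352479,  0.70106512, -0.09249388]), 'ft_force': array([ 0.21462188,  0.79177159, -0.15159726]), 'torque': array([-0.05655248,  0.00246094, -0.00911698]), 'width': 0.08696735944566078}
side {'fx': 481.78644076075904, 'fy': 481.78644076075904, 'cx': 315.7028820700555, 'cy': 241.50740020036366, 'dist': array([-0.1273039,  0.       ,  0.       ,  0.       ,  0.       ]), 'xyz': array([0.36327983, 1.14397907, 0.87515296]), 'orientation': array([-0.03045847,  0.43081945,  0.90088775, -0.04322198])}
top {'fx': 589.2324720551771, 'fy': 589.2324720551771, 'cx': 319.9475916868938, 'cy': 233.46929030473208, 'dist': array([-0.15536591,  0.        ,  0.        ,  0.        ,  0.        ]), 'xyz': array([0.32088022, 0.23983521, 1.40497492]), 'orientation': array([ 0.04300834, -0.06105659, -0.70425236,  0.70601061])}
```

View pics/side0.png

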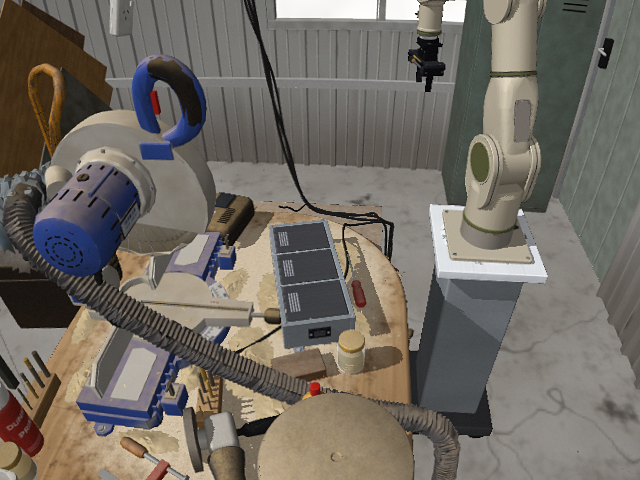

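View pics/top0.png

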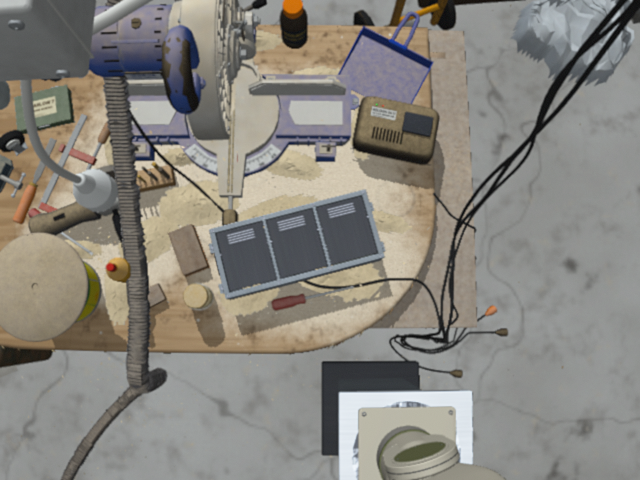

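The top view shows the trough with top corners near (212,228), (366,193), (383,258) and (225,297). The ribs are at the rear (upper) edges of the covers. The jar is at (198,297), the sanding block at (188,250), the screwdriver at (289,302) and the leads at about (450,300). I'll enlarge both pictures to refine these.

Run:
```python
import cv2
a=cv2.imread("pics/top0.png")[170:320,170:400]; cv2.imwrite("pics/top0z.png",cv2.resize(a,None,fx=3.4,fy=3.4,interpolation=cv2.INTER_CUBIC))
a=cv2.imread("pics/side0.png")[190:390,240:440]; cv2.imwrite("pics/side0z.png",cv2.resize(a,None,fx=3,fy=3,interpolation=cv2.INTER_CUBIC))
```

```text
(no output)
```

View pics/top0z.png

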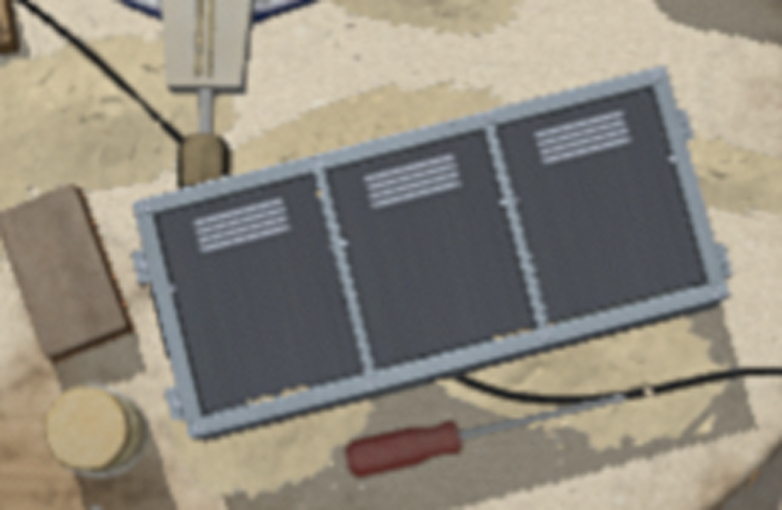

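View pics/side0z.png

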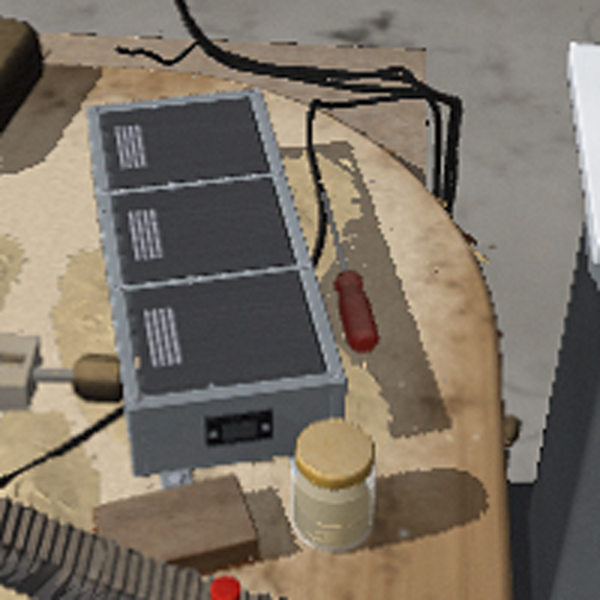

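```bash
cat > h.py <<'E'
import numpy as np,cv2
from scipy.spatial.transform import Rotation as R
from bench import r
def cam(n):
    c=r.calibration(n); K=np.array([[c['fx'],0,c['cx']],[0,c['fy'],c['cy']],[0,0,1]]); 
    Rw=R.from_quat(c['orientation']).as_matrix()@np.diag([1,-1,-1]); return K,np.array(c['dist']),np.array(c['xyz']),Rw
def ray(n,p):
    K,d,o,Rw=cam(n); u=cv2.undistortPoints(np.array([[p]],float),K,d)[0,0]; v=Rw@np.array([u[0],u[1],1]); return o,v/np.linalg.norm(v)
def proj(n,P):
    K,d,o,Rw=cam(n); P=np.atleast_2d(P); return cv2.projectPoints(P,cv2.Rodrigues(Rw.T)[0],-Rw.T@o,K,d)[0][:,0]
def tri(a,b):
    o1,v1=ray('top',a);o2,v2=ray('side',b)
    s=np.linalg.lstsq(np.c_[v1,-v2],o2-o1,rcond=None)[0]
    p,q=o1+s[0]*v1,o2+s[1]*v2; return (p+q)/2,np.linalg.norm(p-q)
def plane(n,p,z):
    o,v=ray(n,p); return o+v*(z-o[2])/v[2]
E
python3 - <<'E'
from h import *
tz=lambda u,v:((u+.5)/3.4-.5+170,(v+.5)/3.4-.5+170)
sz=lambda u,v:((u+.5)/3-.5+240,(v+.5)/3-.5+190)
T=[tz(*p) for p in[(136,203),(663,70),(724,297),(195,436)]]
S=[sz(*p) for p in[(131,409),(90,106),(260,92),(345,378)]]
P=[]
for a,b in zip(T,S):
    p,e=tri(a,b);P.append(p);print(p.round(4),round(e,4),'top z.08',plane('top',a,.08).round(4)[:2],'side',plane('side',b,.08).round(4)[:2])
P=np.array(P);print([np.linalg.norm(P[i]-P[(i+1)%4]) for i in range(4)])
obj=np.array([[82,186],[82,-186],[-82,-186],[-82,186]])/1e3
from scipy.optimize import least_squares
def W(q,x,y,z): 
    c,s=np.cos(q[2]),np.sin(q[2]); return np.array([q[0]+c*x-s*y,q[1]+s*x+c*y,z])
f=lambda q:np.concatenate([(proj('top',[W(q,*o,.08) for o in obj])-T).ravel(),(proj('side',[W(q,*o,.08) for o in obj])-S).ravel()])
s=least_squares(f,[.55,.1,.2]);print(s.x,s.fun.round(1))
q=s.x
for n,y in(('L',.118),('M',0),('R',-.118)):
    print(n,'tail',W(q,.0475,y,.08).round(4),'front',W(q,-.0675,y,.077).round(4),'pin',W(q,.0175,y,.077).round(4), proj('top',W(q,.0475,y,.08)))
# handle, jar
print('handle',plane('top',tz(205,160),.08),'jar',tri(tz(95,430),sz(336,455)))
E
```

```text
[0.5233 0.4575 0.0776] 0.006 top z.08 [0.5259 0.4573] side [0.5198 0.4598]
[0.6162 0.1029 0.0818] 0.0045 top z.08 [0.6189 0.1029] side [0.6144 0.101 ]
[0.4626 0.0633 0.0775] 0.0037 top z.08 [0.4642 0.0636] side [0.4604 0.0669]
[0.3688 0.4145 0.0785] 0.0038 top z.08 [0.3707 0.4143] side [0.3669 0.416 ]
[np.float64(0.36656905757668573), np.float64(0.1586963179342886), np.float64(0.3635413579361483), np.float64(0.16031355095707048)]
[0.49299242 0.25933418 0.25983955] [-1.3  0.6  0.9 -0.5  2.2  1.2 -1.7  2.1 -2.2 -0.  -2.  -0.2 -0.1 -1.8
  0.4  0.7]
L tail [0.5086 0.3856 0.08  ] front [0.3974 0.356  0.077 ] pin [0.4796 0.3779 0.077 ] [[240.86817984 237.0401453 ]]
M tail [0.5389 0.2715 0.08  ] front [0.4278 0.242  0.077 ] pin [0.5099 0.2638 0.077 ] [[291.17499081 224.07970365]]
R tail [0.5692 0.1575 0.08  ] front [0.4581 0.128  0.077 ] pin [0.5402 0.1498 0.077 ] [[341.12361569 211.25189819]]
handle [0.55535652 0.41157208 0.08      ] jar (array([0.37224587, 0.48231668, 0.07183378]), np.float64(0.0044038652929961454))
```

Run:
```python
import cv2
a=cv2.imread("pics/top0.png")[180:400,360:560]; cv2.imwrite("pics/top0y.png",cv2.resize(a,None,fx=2.7,fy=2.7,interpolation=cv2.INTER_CUBIC))
a=cv2.imread("pics/side0.png")[0:290,230:430]; cv2.imwrite("pics/side0y.png",cv2.resize(a,None,fx=2,fy=2,interpolation=cv2.INTER_CUBIC))
```

```text
(no output)
```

View pics/top0y.png

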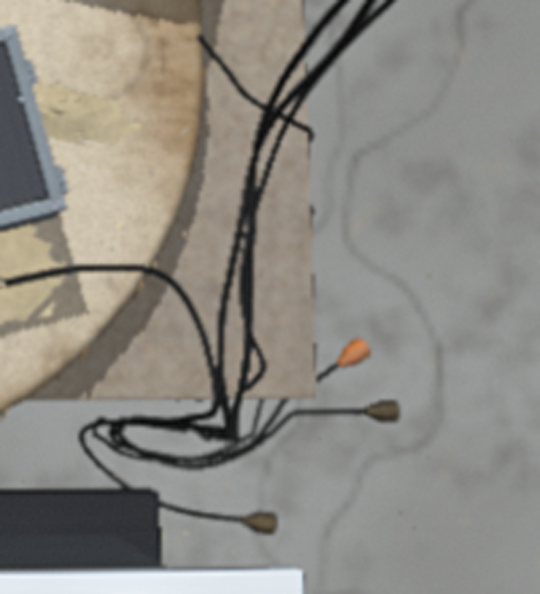

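View pics/side0y.png

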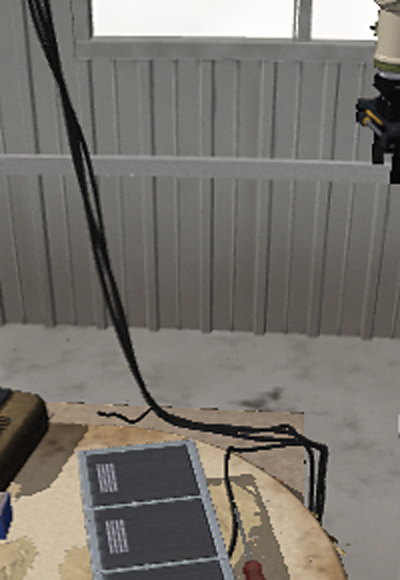

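Run:
```python
from h import *
tz=lambda u,v:((u+.5)/2.7-.5+360,(v+.5)/2.7-.5+180)
sz=lambda u,v:((u+.5)/2-.5+230,(v+.5)/2-.5)
for a,b in[((265,120),(150,400)),((247,200),(200,428)),((225,370),(290,432)),((222,400),(325,447)),((235,435),(320,510)),((300,60),(95,240))]:
    print(tri(tz(*a),sz(*b)))
```

```text
(array([ 0.54977308, -0.13125595,  0.01193608]), np.float64(0.004628881411279977))
(array([ 0.47542099, -0.12326074, -0.0322051 ]), np.float64(0.0182908752251319))
(array([ 0.32554212, -0.09399296, -0.0115567 ]), np.float64(0.0068580719635778845))
(array([ 0.28359876, -0.0953367 , -0.03731997]), np.float64(0.036784066272437216))
(array([ 0.26103363, -0.15153715, -0.21682765]), np.float64(0.005526873389339702))
(array([ 0.57760047, -0.07757383,  0.30780544]), np.float64(0.06102775555280142))
```

Run:
```python
from h import *
s=r.read_state();M=R.from_quat(s['eef_rot']).as_matrix();print(M.round(3)) # columns tool axes
a=cv2.imread("pics/top0.png");b=cv2.imread("pics/side0.png")
for z in(0,.05,.1,.15,.25,.33,.5,.7,.9):
    p=(.55,-.13,z) 
    for n,im in(('top',a),('side',b)):
        u=proj(n,p)[0]; print(z,n,u.round(0)); cv2.circle(im,tuple(int(x) for x in u),2,(0,0,255),-1)
cv2.imwrite("pics/lt.png",cv2.resize(a[0:280,340:640],None,fx=2,fy=2));cv2.imwrite("pics/ls.png",cv2.resize(b[0:290,180:430],None,fx=2,fy=2))
```

```text
[[-0.     0.261 -0.965]
 [ 0.001 -0.965 -0.261]
 [-1.    -0.001  0.   ]]
0 top [456. 226.]
0 side [304. 203.]
0.05 top [461. 222.]
0.05 side [304. 190.]
0.1 top [467. 219.]
0.1 side [303. 176.]
0.15 top [473. 215.]
0.15 side [302. 162.]
0.25 top [487. 206.]
0.25 side [301. 132.]
0.33 top [499. 198.]
0.33 side [300. 106.]
0.5 top [533. 177.]
0.5 side [298.  46.]
0.7 top [589. 140.]
0.7 side [295. -35.]
0.9 top [677.  82.]
0.9 side [ 292. -125.]
```

View pics/lt.png

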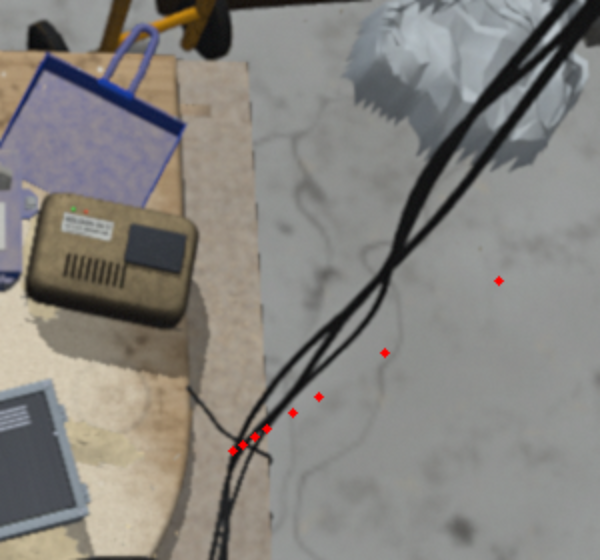

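View pics/ls.png

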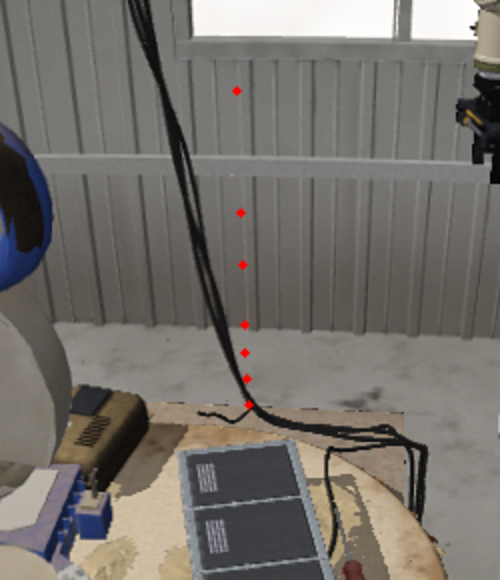

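Run:
```python
from h import *
s=r.read_state();M=R.from_quat(s['eef_rot']).as_matrix();p=s['ee_pos']
for w in[(.15,-.45,.36),(.28,-.31,.36),(.37,-.17,.36),(.41,-.02,.36),(.45,.12,.36),(.5692,.1575,.30)]:
    print(w,(M.T@(np.array(w)-p)*100).round(1))
```

```text
(0.15, -0.45, 0.36) [-11.9 -15.1  -2.7]
(0.28, -0.31, 0.36) [-11.9 -25.3 -18.9]
(0.37, -0.17, 0.36) [-11.9 -36.4 -31.3]
(0.41, -0.02, 0.36) [-11.9 -49.9 -39.1]
(0.45, 0.12, 0.36) [-11.8 -62.3 -46.6]
(0.5692, 0.1575, 0.3) [ -5.8 -62.8 -59.1]
```

>>> drive_tool:
  motion:
    - [-3,-3,-0.5,0]
    - [-6,-6,-1,0]
    - [-9,-9,-1.5,0]
    - [-11.9,-12,-2,0]
    - [-11.9,-15.1,-2.7,0]
    - [-11.9,-17.5,-5.5,0]
    - [-11.9,-20,-9.5,0]
    - [-11.9,-22.5,-14,0]
    - [-11.9,-25.3,-18.9,0]
    - [-11.9,-28,-22,0]
    - [-11.9,-31,-25,0]
    - [-11.9,-33.7,-28,0]
    - [-11.9,-36.4,-31.3,0]
    - [-11.9,-36.4,-31.3,0]
    - [-11.9,-36.4,-31.3,0]
  grip: 255
  force: 20

```text
time: 1.35
ee_pos: [0.3731, -0.1647, 0.3607]
eef_rot: [0.701, 0.096, -0.7, 0.096]
ft_force: [-0.4, 0.8, 0.3]
width: 0.0018
```

>>> drive_tool:
  motion:
    - [0,-3.4,-2,0]
    - [0,-6.8,-4,0]
    - [0,-10.2,-6,0]
    - [0,-13.5,-7.8,0]
    - [0,-17,-9.6,0]
    - [0,-20,-11.5,0]
    - [0,-23,-13.4,0]
    - [0,-25.9,-15.3,0]
    - [1,-26.2,-18.5,0]
    - [2.5,-26.4,-21.5,0]
    - [4,-26.4,-24.5,0]
    - [6,-26.4,-27.8,0]
    - [6,-26.4,-27.8,0]
    - [6,-26.4,-27.8,0]
    - [6,-26.4,-27.8,0]

```text
time: 2.6
ee_pos: [0.5693, 0.1575, 0.3006]
eef_rot: [-0.701, -0.094, 0.701, -0.093]
ft_force: [-0.2, 0.7, 1.8]
width: 0.0006
```

Run:
```python
from h import *
s=r.read_state();M=R.from_quat(s['eef_rot']).as_matrix();p=s['ee_pos'];print(p,s['ft_force'],s['joint_positions'].round(2))
tip=p+M@[.019,0,0];print(tip)
print((M.T@(np.array([.5692,.1575,.10])-tip)*100).round(2))
for n in('top','side'):
    im=r.camera(n)[:,:,::-1].copy();u=proj(n,tip)[0];print(u);cv2.circle(im,tuple(int(x) for x in u.round()),1,(0,0,255),-1)
    if n=='top': im=im[150:320,180:420]
    else: im=im[100:390,220:440]
    cv2.imwrite(f"pics/{n}1.png",cv2.resize(im,None,fx=2,fy=2))
```

```text
[0.56932729 0.15748352 0.30064475] [-0.17095486  0.70197748  1.79608418] [ 0.45  0.41 -1.07  1.42  0.36  1.52 -1.9 ]
[0.56931447 0.15749524 0.28164476]
[1.816e+01 1.000e-02 0.000e+00]
[347.42947772 192.21376466]
[277.55591523 172.8791288 ]
```

View pics/top1.png

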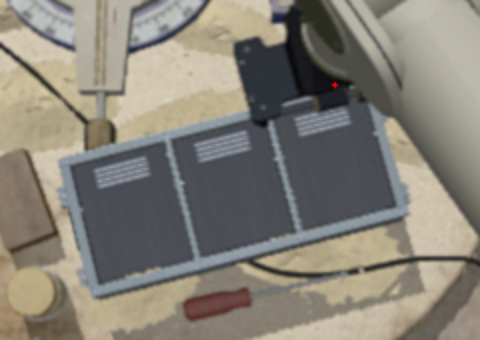

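View pics/side1.png

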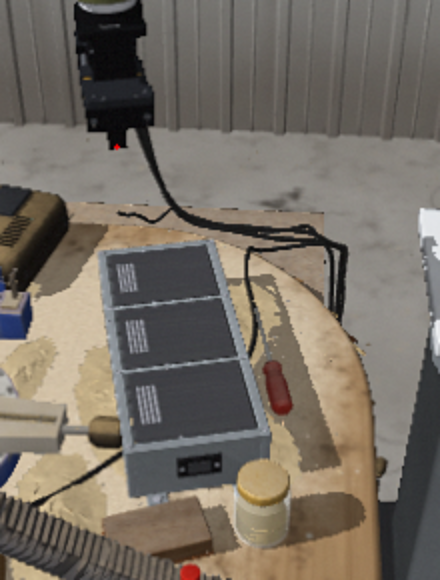

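The side view shows the fingertip at the marked spot, crop pixel (117,147), above the right cover's tail and clear of the leads. Now going down to just above it.

>>> drive_tool:
  motion:
    - [4,0,0,0]
    - [8,0,0,0]
    - [12,0,0,0]
    - [15,0,0,0]
    - [17,0,0,0]
    - [18.5,0,0,0]
    - [18.5,0,0,0]
    - [18.5,0,0,0]

```text
time: 3.37
ee_pos: [0.5701, 0.1567, 0.1169]
eef_rot: [0.702, 0.093, -0.7, 0.093]
ft_force: [-0.3, 0.0, 0.9]
width: 0.0003
```

>>> drive_tool:
  motion:
    - [0.3,0,0,0]
    - [0.6,0,0,0]
    - [0.9,0,0,0]
    - [1.2,0,0,0]
    - [1.2,0,0,0]
    - [1.6,0,0,0]
    - [2,0,0,0]
    - [2,0,0,0]

```text
time: 4.03
ee_pos: [0.57, 0.1571, 0.0951]
eef_rot: [0.701, 0.093, -0.701, 0.093]
ft_force: [1.0, 0.6, 1.1]
width: 0.0007
```

>>> drive_tool:
  motion:
    - [0.2,0,0,0]
    - [0.4,0,0,0]
    - [0.4,0,0,0]

```text
time: 4.28
ee_pos: [0.5696, 0.157, 0.0912]
eef_rot: [-0.701, -0.093, 0.701, -0.093]
ft_force: [-0.2, 0.8, 1.8]
width: 0.0005
```

Run:
```python
from h import *
s=r.read_state();print(s['ee_pos'],s['ft_force'],s['torque'])
im=r.camera('side')[:,:,::-1]
cv2.imwrite("pics/s2.png",cv2.resize(im[180:330,230:400],None,fx=4,fy=4,interpolation=cv2.INTER_CUBIC))
```

```text
[0.5696297  0.15700966 0.09123896] [-0.15532137  0.76353691  1.76751146] [0.03147263 0.0084436  0.03717972]
```

View pics/s2.png

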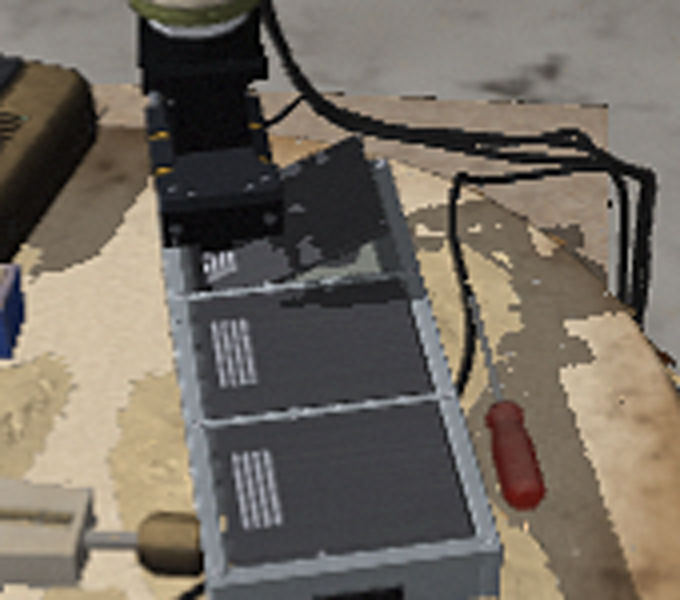

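The right cover is the free one. In the crop its front edge is visibly raised, with a corner at (355,140), while the other two lie flat. I'll press it 10 mm further.

>>> drive_tool:
  motion:
    - [0.2,0,0,0]
    - [0.4,0,0,0]
    - [0.6,0,0,0]
    - [0.8,0,0,0]
    - [1.0,0,0,0]
    - [1.0,0,0,0]
    - [1.0,0,0,0]

```text
time: 4.92
ee_pos: [0.5697, 0.1569, 0.0812]
eef_rot: [-0.701, -0.093, 0.701, -0.093]
ft_force: [0.4, -0.0, 0.4]
width: 0.0007
```

Run:
```python
from h import *
s=r.read_state();print(s['ee_pos'],s['ft_force'],s['joint_positions'].round(2))
im=r.camera('side')[:,:,::-1]
cv2.imwrite("pics/s3.png",cv2.resize(im[180:330,230:400],None,fx=4,fy=4,interpolation=cv2.INTER_CUBIC))
```

```text
[0.56974677 0.15689886 0.0812364 ] [ 0.43818461 -0.04592434  0.35453717] [ 0.39  0.59 -0.96  1.69  0.53  1.14 -2.02]
```

View pics/s3.png

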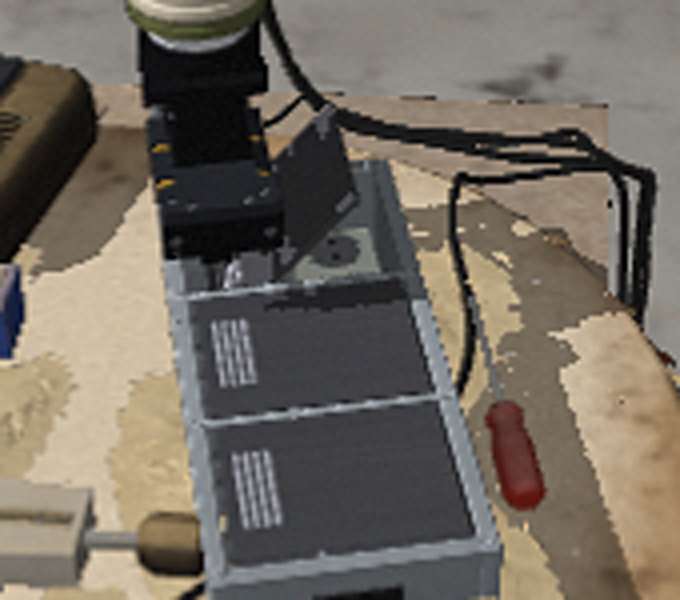

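```bash
cat >> h.py <<'E'
Q=[.49299,.25933,.25984]
def W(x,y,z,q=Q):
    c,s=np.cos(q[2]),np.sin(q[2]); return np.array([q[0]+c*x-s*y,q[1]+s*x+c*y,z])
def edge(th,y0=-.118):
    return np.array([W(.0175-.085*np.cos(th),y0+d,.077+.085*np.sin(th)) for d in(.054,0,-.054)])
def tr(p):
    c,s=np.cos(Q[2]),np.sin(Q[2]);d=np.array(p[:2])-Q[:2];return np.array([c*d[0]+s*d[1],-s*d[0]+c*d[1],p[2]])
E
python3 - <<'E'
from h import *
for th in(.6,.7,.8,.9,1.0,1.1): print(th,proj('side',edge(th)).round(1).tolist(),edge(th)[1].round(3))
print(tr(r.read_state()['ee_pos']))
E
```

```text
0.6 [[323.0, 233.3], [319.6, 220.9], [316.3, 209.3]] [0.472 0.132 0.125]
0.7 [[321.0, 231.4], [317.6, 219.0], [314.4, 207.4]] [0.477 0.133 0.132]
0.8 [[318.7, 229.7], [315.3, 217.3], [312.2, 205.7]] [0.483 0.135 0.138]
0.9 [[316.1, 228.2], [312.9, 215.8], [309.8, 204.3]] [0.489 0.136 0.144]
1.0 [[313.3, 227.0], [310.2, 214.6], [307.2, 203.0]] [0.496 0.138 0.149]
1.1 [[310.4, 225.9], [307.3, 213.5], [304.5, 202.0]] [0.503 0.14  0.153]
[ 0.0478487 -0.1187003  0.0812812]
```

Upright angle is about 0.82 rad: the front edge corners at (318.7,228.7) and (311,206) match the model, and the socket is visible below. Next I lift, move to the front, and come down in front of the raised edge.

>>> drive_tool:
  motion:
    - [-2,0,0,0]
    - [-5,0,0,0]
    - [-9,0,0,0]
    - [-13,0,0,0]
    - [-13,0,3.5,0]
    - [-13,0,7,0]
    - [-13,0,11,0]
    - [-13,0,14.8,0]
    - [-13,0,14.8,0]
    - [-10,0,14.8,0]
    - [-7.5,0,14.8,0]
    - [-5.5,0,14.8,0]
    - [-5.5,0,14.8,0]
    - [-5.5,0,14.8,0]

```text
time: 6.13
ee_pos: [0.4261, 0.1187, 0.1363]
eef_rot: [-0.7, -0.094, 0.702, -0.093]
ft_force: [0.9, 0.7, 0.8]
width: 0.001
```

Run:
```python
from h import *
s=r.read_state();print(tr(s['ee_pos']),s['ft_force'],s['joint_positions'].round(2))
im=r.camera('side')[:,:,::-1]
cv2.imwrite("pics/s4.png",cv2.resize(im[180:330,230:400],None,fx=4,fy=4,interpolation=cv2.INTER_CUBIC))
```

```text
[-0.10082801 -0.1187516   0.13627142] [0.86867214 0.7409657  0.83153985] [ 0.78  0.16 -1.2   2.    0.17  1.09 -1.8 ]
```

View pics/s4.png

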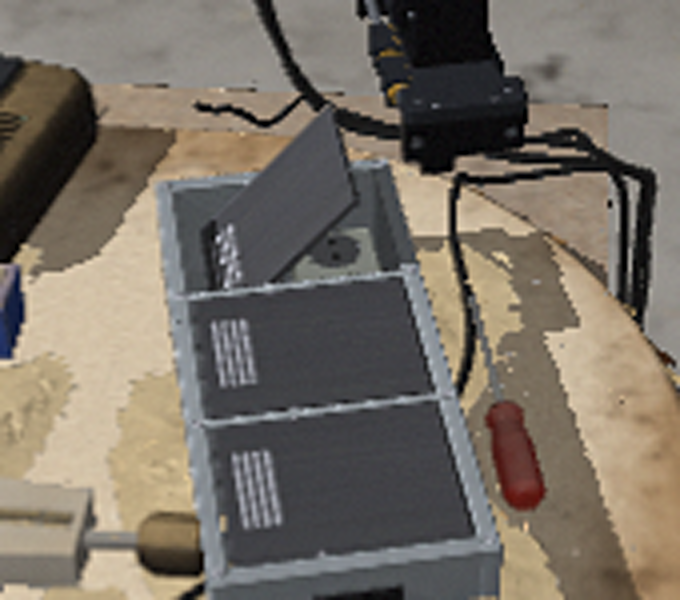

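The cover stays tipped and the fingers are in front of it. I'll push to the rear.

>>> drive_tool:
  motion:
    - [0,0,-2,0]
    - [0,0,-3.5,0]
    - [0,0,-4.5,0]
    - [0,0,-5.5,0]
    - [0,0,-6.5,0]
    - [0,0,-7.5,0]
    - [0,0,-8.5,0]
    - [0,0,-9,0]
    - [0,0,-9.3,0]
    - [0,0,-9.3,0]
    - [0,0,-9.3,0]

```text
time: 7.1
ee_pos: [0.5166, 0.1427, 0.1366]
eef_rot: [-0.701, -0.093, 0.701, -0.093]
ft_force: [0.2, -1.2, -0.1]
width: 0.0006
```

Run:
```python
from h import *
s=r.read_state();print(tr(s['ee_pos']),s['ft_force'],s['joint_positions'].round(2))
for th in(1.2,1.3,1.4,1.5,1.57,1.65): print(th,((proj('side',edge(th))-[230,180])*4).round(0).tolist())
im=r.camera('side')[:,:,::-1]
cv2.imwrite("pics/s5.png",cv2.resize(im[180:330,230:400],None,fx=4,fy=4,interpolation=cv2.INTER_CUBIC))
```

```text
[-0.00716808 -0.11873462  0.13659811] [ 0.24287689 -1.24674986 -0.07904032] [ 0.54  0.43 -1.07  1.78  0.4   1.18 -1.96]
1.2 [[309.0, 181.0], [297.0, 131.0], [286.0, 85.0]]
1.3 [[296.0, 179.0], [285.0, 129.0], [274.0, 83.0]]
1.4 [[283.0, 178.0], [272.0, 128.0], [261.0, 82.0]]
1.5 [[269.0, 178.0], [259.0, 128.0], [249.0, 82.0]]
1.57 [[260.0, 178.0], [249.0, 129.0], [240.0, 82.0]]
1.65 [[249.0, 180.0], [239.0, 130.0], [230.0, 84.0]]
```

View pics/s5.png

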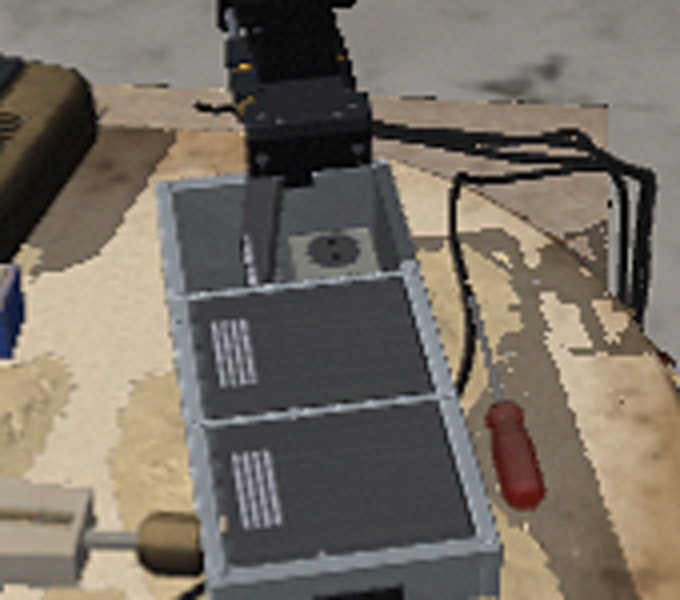

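>>> drive_tool:
  motion:
    - [0,0,-0.15,0]
    - [0,0,-0.3,0]
    - [0,0,-0.3,0]
    - [0,0,-0.3,0]

```text
time: 7.48
ee_pos: [0.5196, 0.1434, 0.1365]
eef_rot: [0.701, 0.093, -0.701, 0.093]
ft_force: [-0.3, -0.6, -0.2]
width: 0.0003
```

>>> drive_tool:
  motion:
    - [0,0,0.5,0]
    - [0,0,1.5,0]
    - [0,0,4,0]
    - [0,0,7,0]
    - [0,0,9.5,0]
    - [-3,0,10,0]
    - [-6,0,10,0]
    - [-10,0,10,0]
    - [-10,0,10,0]
    - [-10,0,10,0]

```text
time: 8.32
ee_pos: [0.4235, 0.1171, 0.2377]
eef_rot: [0.702, 0.091, -0.7, 0.094]
ft_force: [0.5, 0.1, -0.7]
width: 0.0003
```

Run:
```python
from h import *
s=r.read_state();print(tr(s['ee_pos']),s['ft_force'],s['time'])
for n in('side','top'):
    im=r.camera(n)[:,:,::-1]
    im=im[180:330,230:400] if n=='side' else im[170:320,170:400]
    cv2.imwrite(f"pics/{n}6.png",cv2.resize(im,None,fx=3.4 if n=='top' else 4,fy=3.4 if n=='top' else 4,interpolation=cv2.INTER_CUBIC))
```

```text
[-0.10366866 -0.11965592  0.23769927] [ 0.49276237  0.0696071  -0.70184992] 8.3167
```

View pics/side6.png

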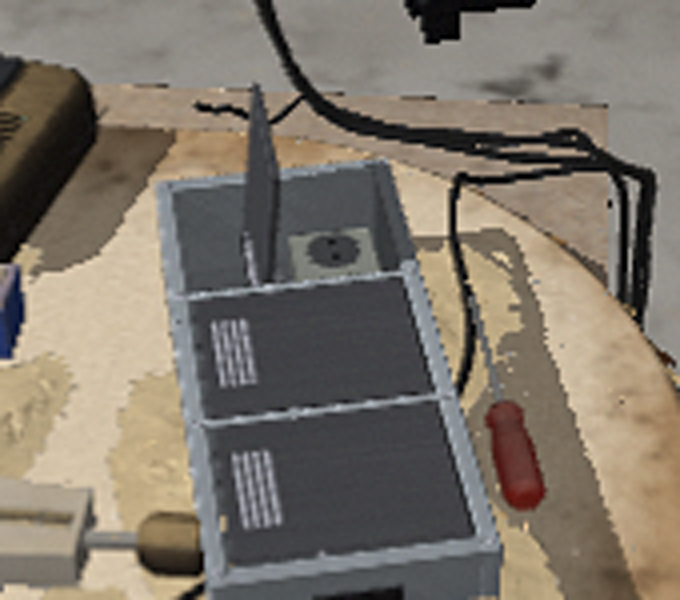

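View pics/top6.png

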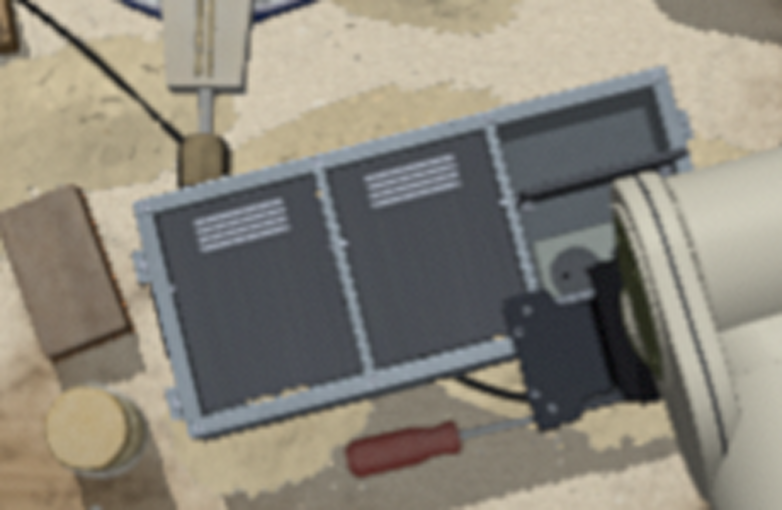

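The cover stands at roughly 1.4–1.5 rad: its far top corner is at (257,83), against 261 predicted for 1.4 and 249 for 1.5. The finger geometry alone suggests a bit less, so for margin I'll go back in and push about 6 mm further.

>>> drive_tool:
  motion:
    - [4,0,0,0]
    - [8,0,0,0]
    - [10,0,0,0]
    - [10,0,-3,0]
    - [10,0,-6,0]
    - [10,0,-8.5,0]
    - [10,0,-9.5,0]
    - [10,0,-9.8,0]
    - [10,0,-10,0]
    - [10,0,-10,0]

```text
time: 9.25
ee_pos: [0.5185, 0.1436, 0.136]
eef_rot: [-0.7, -0.093, 0.701, -0.093]
ft_force: [-0.5, -0.8, -0.3]
width: 0.0003
```

Run:
```python
from h import *
s=r.read_state();print(tr(s['ee_pos']),s['ft_force'],s['time'])
```

```text
[-0.00507438 -0.11844017  0.13598529] [-0.54164413 -0.78286849 -0.33992006] 9.25
```

>>> drive_tool:
  motion:
    - [0,0,-0.2,0]
    - [0,0,-0.4,0]
    - [0,0,-0.6,0]
    - [0,0,-0.7,0]
    - [0,0,-0.7,0]
    - [0,0,-0.7,0]

```text
time: 9.75
ee_pos: [0.5264, 0.1452, 0.1366]
eef_rot: [0.701, 0.093, -0.701, 0.093]
ft_force: [0.4, 0.1, 0.4]
width: 0.0007
```

>>> drive_tool:
  motion:
    - [0,0,0.5,0]
    - [0,0,1.5,0]
    - [0,0,4,0]
    - [0,0,7,0]
    - [0,0,9.5,0]
    - [-3,0,11,0]
    - [-6,0,13,0]
    - [-10,0,14,0]
    - [-12,0,14,0]
    - [-12,0,14,0]
    - [-12,0,14,0]

```text
time: 10.67
ee_pos: [0.3918, 0.1087, 0.2593]
eef_rot: [0.703, 0.09, -0.699, 0.095]
ft_force: [-0.3, 0.2, -0.3]
width: 0.0006
```

Run:
```python
from h import *
s=r.read_state();print(tr(s['ee_pos']),s['ft_force'],s['time'])
for n in('side','top'):
    im=r.camera(n)[:,:,::-1]
    im=im[180:380,230:400] if n=='side' else im[170:320,170:400]
    cv2.imwrite(f"pics/{n}7.png",cv2.resize(im,None,fx=3.4 if n=='top' else 3,fy=3.4 if n=='top' else 3,interpolation=cv2.INTER_CUBIC))
for th in (1.3,1.4,1.5,1.6):print(th,((proj('side',edge(th))-[230,180])*3).round(0).tolist(),((proj('top',edge(th))-[170,170])*3.4).round(0).tolist())
```

```text
[-0.13650695 -0.11959867  0.25933089] [-0.3221881   0.20378224 -0.34609337] 10.6667
1.3 [[222.0, 134.0], [214.0, 97.0], [205.0, 62.0]] [[529.0, 218.0], [611.0, 197.0], [693.0, 176.0]]
1.4 [[212.0, 133.0], [204.0, 96.0], [196.0, 61.0]] [[525.0, 205.0], [608.0, 184.0], [690.0, 163.0]]
1.5 [[202.0, 133.0], [194.0, 96.0], [187.0, 61.0]] [[522.0, 192.0], [605.0, 171.0], [687.0, 150.0]]
1.6 [[192.0, 134.0], [184.0, 97.0], [177.0, 62.0]] [[519.0, 179.0], [601.0, 158.0], [683.0, 137.0]]
```

View pics/side7.png

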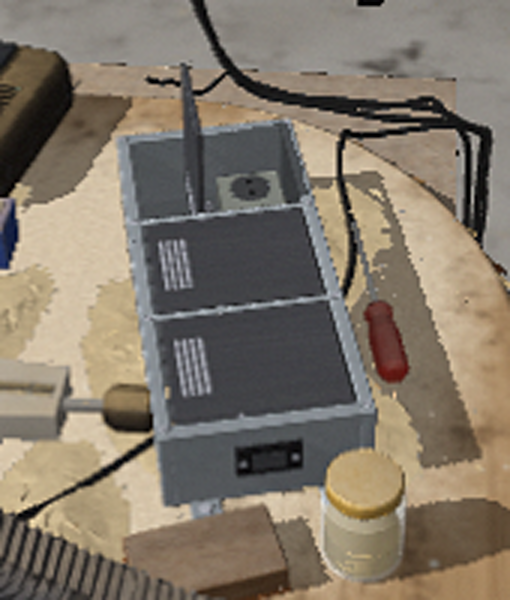

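View pics/top7.png

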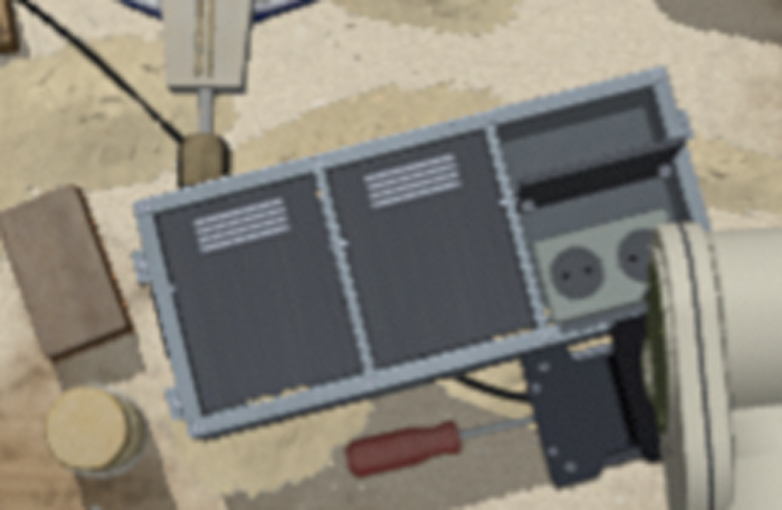

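Both views now put the edge at about 1.5 rad: the far corner is at (186,64) in the side view, and the edge's left end is near (522,188) in the top view. The other covers are flat, the jar, block and screwdriver are at their old pixels, and the arm is clear.

```bash
python3 -c "
from bench import r
print(r.close_job())"
```

```text
the job is handed in; nothing more can be done
None
```

The right cover, the one over the socket outlets, now stands upright, and I handed the job in at about 10.7 s. It was the first cover I pressed and it rocked, so I never pressed the other two. I tipped it to about 0.8 rad, then pushed its raised front edge back with the closed fingers. After the first push it may have been as low as 1.33 rad, so I pushed it about 7 mm further.

**Last checks:**
- **Cover angle:** about 1.5 rad from both the side and top views.
- **Other covers:** the left and middle ones look flat.
- **Bystanders:** the jar, screwdriver and sanding block are where they started in the pictures.
- **Arm:** clear of everything, with the force readings taken at the end of each move never above about 2 N.

**Disagreement:** the trough position I fitted left errors of up to about 2 pixels, so the angle is only good to about 0.07 rad.

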